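# Put the balance weights away

## Robot

A 6-joint arm with a two-finger parallel gripper is mounted at the origin on the work surface. World frame = base frame: x ahead of the robot, y to its left, z up, the work surface at z = 0. Lengths are in m, angles in rad, forces in N, time in s.
With the tool pointing down it reaches from about 0.275 to 0.75 m from the base axis. Payload 10.2 kg.
Tool frame: the origin (TCP) lies at the very end of the fingers, on their centre line; the grasp point (between the pads) lies 19 mm behind it (arm.grasp_offset is the distance from the TCP to the grasp point, in m); z points along the fingers, y is the line along which they close (so a half turn about z gives the same grasp; the last joint's range is limited). The gripper opens to 88 mm and grips with 3 to 60 N. Pads are 18 mm wide; open, the fingers measure 123 mm over their backs; the gripper's body (75 mm by 187 mm) begins 45 mm behind the grasp point.
Start: joints at [1.085, 0.313, 1.498, -0, 1.331, -0.223], TCP at [0.136, 0.507, 0.239] pointing down, gripper open.
Joint ranges: [-2.94, 2.94], [-0.97, 2.17], [0.19, 2.56], [-1.23, 4.37], [0.02, 3.11], [-2.88, 2.88]. Speed limits (rad/s): [2.39, 2.39, 3.01, 3.14, 3.14, 3.14].

## Interface

Orientations are given as a unit quaternion [w, x, y, z].
In Python, from workcell import get_state, viewer, workorder, arm gives the robot as it stands.
- The arm moves only by the shell command python3 -m handwheel 'ROWS' [FORCE]. ROWS is JSON, a list of rows, each an object with "linear": the shift along the tool's x, y, z in mm, a list of three; "rotation": the turn, a rotation vector about the tool's x, y, z in degrees, a list of three; "claw": the opening, from 0 (shut) to 1 (fully open). A call has 1 to 10 rows; each row shifts and turns the commanded pose from where the row before left it, along the tool's axes as they then stand; what a row does not reach is not made up. A row lasts 1/10 s, in which the tool goes at most 50 mm and 8.59 degrees, less where a joint would pass 70% of its speed; a pose out of reach is approached as far as the arm can. A call is refused whole if a number of a shift passes 50 or a number of a turn 8.59, either way. A call with a gripper value outside its range is refused whole. The fingers move at their own pace and stop on an object; FORCE is the grip in N (left out, the last holds). Time passes only in rows, so rows that do not move let the fingers close. It gives the time, the measured TCP pose, the force, the opening and the grip force at its end, in the units of the state.
- get_state(): the state, without advancing time (a new reading comes with each control period).
- viewer.camera(name): name is "side" or "top" or "wrist"; returns a dict with "img" (480x640x3 uint8, red, green, blue), "depth" (480x640 float32, m along the optical axis (not along the pixel's ray), 0 where there is no reading), "fov_y" (degrees; the focal length in pixels is half the picture's height over the tangent of half this angle, whatever the lens; pixels are square), "cx", "cy" (the principal point, pixels), "k1" (the pictures are not rectified: a ray, as slopes to the right and down, at radius r is drawn at 1 + k1 r^2 times it, then the intrinsics apply), "camera_from_world" (4x4, takes a point from world to camera coordinates). Camera axes: x right, y down, z forward; pixel columns grow to the right and rows downward; lengths in m; the calibration is good to about 2 mm. A picture is of the moment at which its call begins.
- workorder.close_job(): hands the job in; it is judged then, once.
The state is a dict: "time_s": time; "joint_pos": joint angles; "joint_vel": joint speeds; "joint_torque": joint torques, N m; "tool_pos": TCP position; "orientation": TCP orientation; "ft_force": force on the tool from outside, world axes, zero at the start; "wrist_torque": the same for the moment, N m; "width": opening from 0.0 (shut) to 1.0 (fully open); "finger_force": force on a finger pad.
Only numpy, scipy, OpenCV 4.12 (cv2) and the standard library are available. Lean on these libraries where they do the work, as an engineer would, in place of code of your own. Each camera call takes 0.05 s, during which the arm holds its last target. There are 200 camera calls.

## Task

Put the set of balance weights away: with the fingertips, fold the upright metal flap at the front of the wooden case fully down over its tray of tiny leaf weights, and only then swing the case's lid fully shut. Just push: do not lift anything, leave the steel weights standing in their wells, do not shove the case along the bench, and leave the glassware beside it alone.

Things in the scene. Friction and masses are not known exactly. Their poses are not given: they have to be found in the camera images.
- case: Wooden weight case, loose on the bench (2.9 kg full). Base 150 (x) x 240 (y) x 60 mm high, walls 8 mm. Origin: centre of its underside, z up; -x = front (towards the robot, give or take yaw), +x = back, lid hinge side. Left front: a tray of tiny leaf weights, which the flap covers; the rest is a felt block, top at 52 mm, with eight steel knob weights in wells, tops up to 71 mm high.
- flap (a joint): Flap angle (rad): 0 = folded down over the tray, upper face 56 mm above the bench, 4 mm under the rim; 1.57 = upright; up to 1.98, leaning out over the front wall. Aluminium plate, 134 mm wide, 42 mm hinge to free edge, 3 mm thick. Stiff hinge (1 N at the edge): it stays where left. It folds away from the front wall, towards the weights. While it stands up the lid jams on it.
- flap_hinge (a point): Middle of the flap's hinge line, fixed on the case: 65 mm in front (-x) and 43 mm to the left (+y) of the case's centre, 54.5 mm above its underside. The line runs along the case's y.
- flap_edge (a point): Middle of the flap's free edge, 42 mm from the hinge line; it moves with the flap.
- lid (a joint): Lid angle (rad): 0 = shut on the rim; 1.57 = upright; up to 1.85, leaning back. A shallow wooden shell, 150 x 240 mm, 30 mm high, flat outer top, 0.35 kg; shut, its top is 90 mm above the bench. Stiff hinge (0.36 N m, 2.5 N at the free edge): the lid stays where it is left and must be pushed all the way down. There is no catch to snap.
- lid_hinge (a point): Middle of the lid's hinge line, on the case's back upper edge: 75 mm behind (+x) the case's centre, 60 mm above its underside. The line runs along the case's y.
- lid_edge (a point): Middle of the lid's free edge, at the corner with its outer top face: with the lid shut, 150 mm in front of the hinge line and 30 mm above it; it moves with the lid.
- reagent: Amber glass bottle with a black cap, 56 mm across, 112 mm high, standing loose on the bench beside the case; leave it alone. Origin: centre of its underside, z up.
- beaker: Clear glass beaker, 54 mm across the rim, 70 mm high, standing loose on the bench beside the case; leave it alone. Origin: centre of its underside, z up.
- vial: Small amber glass vial with a blue cap, 27 mm across, 55 mm high, standing loose on the bench beside the case; leave it alone. Origin: centre of its underside, z up.
- w500: The 500 g weight: steel cylinder with a knob on top, 38 mm across, 63 mm high, loose in its well at x = 40, y = 83 mm of the case; its top is 71.0 mm above the bench. Leave it standing. Origin: centre of its underside, z up.
- w200a: The first 200 g weight: steel cylinder with a knob on top, 28 mm across, 46.5 mm high, loose in its well at x = 40, y = 29 mm of the case; its top is 68.0 mm above the bench. Leave it standing. Origin: centre of its underside, z up.
- w200b: The second 200 g weight: steel cylinder with a knob on top, 28 mm across, 46.5 mm high, loose in its well at x = 40, y = -21 mm of the case; its top is 68.0 mm above the bench. Leave it standing. Origin: centre of its underside, z up.
- w100: The 100 g weight: steel cylinder with a knob on top, 22 mm across, 37 mm high, loose in its well at x = 40, y = -79 mm of the case; its top is 66.0 mm above the bench. Leave it standing. Origin: centre of its underside, z up.
- w50: The 50 g weight: steel cylinder with a knob on top, 18 mm across, 30 mm high, loose in its well at x = -5, y = 80 mm of the case; its top is 63.5 mm above the bench. Leave it standing. Origin: centre of its underside, z up.
- w20a: The first 20 g weight: steel cylinder with a knob on top, 13.5 mm across, 21.5 mm high, loose in its well at x = -5, y = 20 mm of the case; its top is 61.0 mm above the bench. Leave it standing. Origin: centre of its underside, z up.
- w20b: The second 20 g weight: steel cylinder with a knob on top, 13.5 mm across, 21.5 mm high, loose in its well at x = -5, y = -35 mm of the case; its top is 61.0 mm above the bench. Leave it standing. Origin: centre of its underside, z up.
- w10: The 10 g weight: steel cylinder with a knob on top, 10.5 mm across, 17.5 mm high, loose in its well at x = -5, y = -87 mm of the case; its top is 59.5 mm above the bench. Leave it standing. Origin: centre of its underside, z up.

How it is judged:
On the way, in this order (a step that is already met when the one before it is completed fails the run):
1. the flap is folded fully down while the lid still stands open (value of joint flap below 0.1 rad and value of joint lid above 0.9 rad), for 0.2 s.
2. the lid is swung fully shut over the folded flap (value of joint lid below 0.035 rad and value of joint flap below 0.1 rad), for 0.2 s.
At the end, for the whole second after the job is handed in: Flap down within 0.1 rad, lid shut within 0.035 rad (5 mm at its edge) and at rest; every weight in its well (risen under 6 mm, leaning under 0.3 rad); case level, on the bench, moved under 30 mm; bottle, beaker and vial upright, moved under 20 mm (all of step 2 and distance of case from where it was at the start of the episode below 0.03 m and height (world z) of case below 0.006 m and angle between case's own z axis and vertical below 0.04 rad and linear speed of case below 0.01 m/s and not (z of w500 in the frame of case above 0.014 m or angle between the z axis of any of w500, w200a, w200b, w100, w50, w20a, w20b, w10 and the z axis of case, either way round above 0.3 rad or z of any of w200a, w200b in the frame of case above 0.0275 m or z of w100 in the frame of case above 0.035 m or z of w50 in the frame of case above 0.0395 m or z of any of w20a, w20b in the frame of case above 0.0455 m or z of w10 in the frame of case above 0.048 m) and distance of each of reagent, beaker, vial from where it was at the start of the episode below 0.02 m and angle between each of reagent, beaker, vial's own z axis and vertical below 0.1 rad and velocity of joint lid between -0.05 and 0.05 rad/s); the robot touches nothing.
It fails at once if the flap, the lid or the case is pushed with the arm or the gripper's body instead of the fingers (contact force between the arm and case above 5 N).
It fails at once if a weight is lifted or tipped out of its well (z of w500 in the frame of case above 0.014 m or angle between the z axis of any of w500, w200a, w200b, w100, w50, w20a, w20b, w10 and the z axis of case, either way round above 0.3 rad or z of any of w200a, w200b in the frame of case above 0.0275 m or z of w100 in the frame of case above 0.035 m or z of w50 in the frame of case above 0.0395 m or z of any of w20a, w20b in the frame of case above 0.0455 m or z of w10 in the frame of case above 0.048 m).
It fails at once if the case is lifted or tipped up (height (world z) of case above 0.012 m or angle between case's own z axis and vertical above 0.08 rad).
It fails at once if the case is shoved along the bench by more than 30 mm (distance of case from where it was at the start of the episode above 0.03 m).
It fails at once if a piece of glassware beside the case is lifted, tipped or shifted by more than 20 mm (distance of any of reagent, beaker, vial from where it was at the start of the episode above 0.02 m or angle between any of reagent, beaker, vial's own z axis and vertical above 0.25 rad).
It also fails if it takes over 51 s, if anything falls off the work surface, if the arm or the gripper's body presses on something with over 40 N, if the wrist force passes 120 N, or if a joint passes its speed limit or range.

## Working session

There is one attempt and no reset: what is moved stays moved. The work goes in short steps, Python scripts to look and compute and a shell command to move; the robot and the scene stay as the last step left them, time stands still between calls to the robot, and variables do not carry over. Pictures are saved under pics/ and viewed, at most 10 in all, crops included, and the job is handed in when it is done.

```bash
mkdir -p pics; ls; python3 - <<'E'
from workcell import get_state, viewer
import cv2,numpy as np
s=get_state();print(s['time_s'],s['tool_pos'],s['orientation'],s['width'])
ims=[]
for n in ['top','side']:
    c=viewer.camera(n);np.savez('/tmp/'+n,**c);ims.append(c['img'])
    print(n,c['fov_y'],c['cx'],c['cy'],c['k1'],np.round(c['camera_from_world'],3).tolist(),(c['depth']>0).mean())
    cv2.imwrite(f'pics/{n}0.png',c['img'][...,::-1])
E
```

```text
pics
0.0 [0.13628518 0.50675607 0.23818033] [-2.03849922e-04  1.31029219e-01  9.91378311e-01 -5.89217909e-04] 1.0027167374926085
top 54.099730034091564 320.3070543091385 241.3422676360867 -0.019454020196003244 [[-0.015, -1.0, 0.027, 0.048], [-0.995, 0.013, -0.096, 0.553], [0.096, -0.028, -0.995, 0.814], [0.0, 0.0, 0.0, 1.0]] 0.9960546875
side 52.187137462087875 320.57200168743435 230.9847067063791 0.01881929239004691 [[0.756, -0.654, -0.015, -0.366], [-0.399, -0.443, -0.803, 0.324], [0.519, 0.613, -0.596, 0.738], [0.0, 0.0, 0.0, 1.0]] 0.99580078125
```

View pics/top0.png

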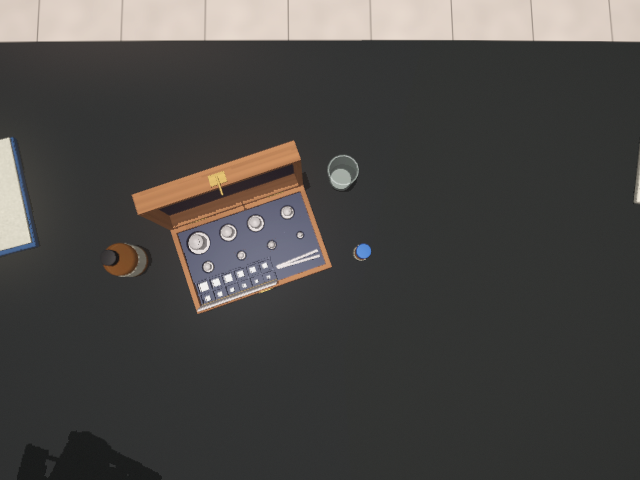

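View pics/side0.png

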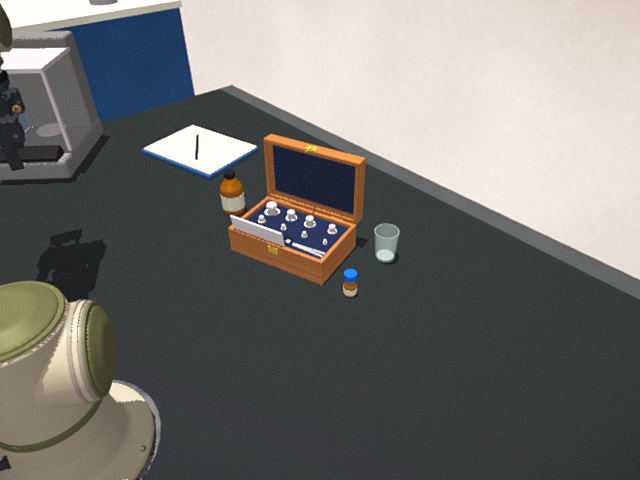

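The top view shows the open case: front rim from about (197,312) to (330,267), back right rim corner (303,188), flap upright along (198,308)–(277,287), w500 at (199,241), w100 at (288,211), the bottle left, the beaker (342,172) and vial (363,251) right. The side view agrees: the lid leans slightly back, the flap is about upright.

```bash
cat > h.py <<'E'
import numpy as np,cv2
from scipy.spatial.transform import Rotation as R
def K(c):
    f=240/np.tan(np.radians(c['fov_y'])/2)
    return np.array([[f,0,c['cx']],[0,f,c['cy']],[0,0,1]]),np.array([float(c['k1']),0,0,0,0])
def cast(c,uv,z):
    k,d=K(c);p=cv2.undistortPoints(np.array(uv,float).reshape(-1,1,2),k,d).reshape(-1,2)
    T=np.linalg.inv(c['camera_from_world']);o=T[:3,3]
    r=np.c_[p,np.ones(len(p))]@T[:3,:3].T
    return o+r*((np.asarray(z,float)-o[2])/r[:,2])[:,None]
def proj(c,P):
    k,d=K(c);M=c['camera_from_world']
    return cv2.projectPoints(np.array(P,float).reshape(-1,1,3),cv2.Rodrigues(M[:3,:3])[0],M[:3,3],k,d)[0].reshape(-1,2)
E
python3 - <<'E'
from h import *
c=dict(np.load('/tmp/top.npz'));
W={'w500':(40,83,71,199,241),'w200a':(40,29,68,228,231),'w200b':(40,-21,68,255,222),'w100':(40,-79,66,288,211),'w50':(-5,80,63.5,208,267),'w20a':(-5,20,61,241,255),'w20b':(-5,-35,61,272,244),'w10':(-5,-87,59.5,300,235)}
g=cv2.cvtColor(c['img'],cv2.COLOR_RGB2HSV); m=((g[...,1]<70)&(g[...,2]>110)).astype(np.uint8)
n,l,st,ce=cv2.connectedComponentsWithStats(m)
A=np.array(list(W.values()));uv=A[:,3:].copy()
for i,q in enumerate(uv):
    d=np.hypot(*(ce[1:]-q).T);j=d.argmin()
    if d[j]<5:print(list(W)[i],ce[1+j].round(1),st[1+j,4])
P=cast(c,uv,A[:,2]/1000)[:,:2];X=A[:,:2]/1000
a=P-P.mean(0);b=X-X.mean(0);t=np.arctan2((b[:,0]*a[:,1]-b[:,1]*a[:,0]).sum(),(a*b).sum())
Rm=np.array([[np.cos(t),-np.sin(t)],[np.sin(t),np.cos(t)]]);o=P.mean(0)-X.mean(0)@Rm.T
print('yaw deg',np.degrees(t),'o',o,'res mm',((P-X@Rm.T-o)*1000).round(1).tolist())
to=lambda Q:((Q[:,:2]-o)@Rm)*1000
print('corners FL FR BR',to(cast(c,[(197,312),(330,267),(303,188)],[.06]*3)).round(0).tolist())
print('flap edge at z96.5',to(cast(c,[(198,308),(277,287)],[.0965]*2)).round(0).tolist())
print('vial/beaker/bottle in case frame',to(cast(c,[(364,250),(342,162),(109,257)],[.055,.07,.112])).round(0).tolist())
for nm in ['top','side']:
    c=dict(np.load(f'/tmp/{nm}.npz'));im=c['img'][...,::-1].copy()
    w=lambda p:np.r_[o+Rm@np.array(p[:2])/1000,p[2]/1000]
    for p in [(-75,120,60),(-75,-120,60),(75,-120,60),(75,120,60),(-75,-120,0),(-65,110,54.5),(-65,-24,54.5),(-65,110,96.5),(-65,-24,96.5)]+[tuple(x[:3]) for x in A]:
        q=proj(c,w(p))[0];cv2.circle(im,tuple(int(v) for v in q.round()),1,(0,255,0),-1)
    u,v=proj(c,w((0,0,60)))[0].astype(int);cr=im[v-100:v+100,u-130:u+130]
    ims=cv2.resize(cr,None,fx=3,fy=3,interpolation=cv2.INTER_CUBIC);cv2.imwrite(f'pics/{nm}_c.png',ims)
np.savez('/tmp/case',o=o,t=t)
E
```

```text
yaw deg 18.339830803283714 o [0.53940231 0.15786581] res mm [[0.8, -3.8], [0.5, -0.6], [-0.4, 1.2], [-0.0, 0.2], [-1.0, -0.6], [-0.1, 1.1], [0.7, 0.6], [-0.6, 2.0]]
corners FL FR BR [[-72.0, 121.0], [-74.0, -115.0], [71.0, -116.0]]
flap edge at z96.5 [[-67.0, 109.0], [-77.0, -21.0]]
vial/beaker/bottle in case frame [[-65.0, -181.0], [90.0, -194.0], [55.0, 214.0]]
```

View pics/top_c.png

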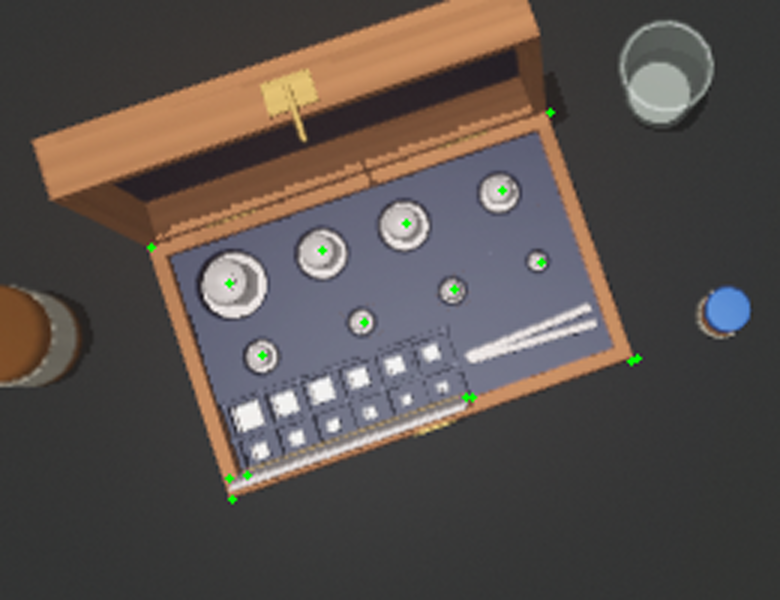

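View pics/side_c.png

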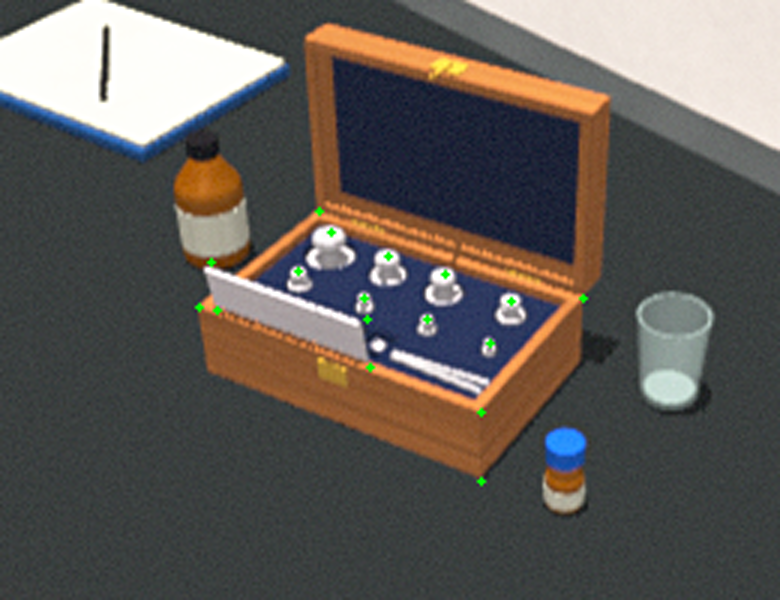

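The projected points sit on the weights, rim and flap to within about 2–3 mm, so the fit is good. Next is the lid angle and the move to a start pose in front of the flap.

```bash
cat >> h.py <<'E'
Z=np.load('/tmp/case.npz') if __import__('os').path.exists('/tmp/case.npz') else None
def tocase(p):
    t=float(Z['t']);c,s=np.cos(t),np.sin(t);d=np.array(p)[:2]-Z['o']
    return np.round(1000*np.r_[c*d[0]+s*d[1],-s*d[0]+c*d[1],p[2]],1)
def where():
    from workcell import get_state
    s=get_state();q=s['orientation'];M=R.from_quat(np.r_[q[1:],q[0]]).as_matrix()
    print('t',round(s['time_s'],2),'tcp case',tocase(s['tool_pos']),'tool y yaw rel case y',round(np.degrees(np.arctan2(M[1,1],M[0,1])-float(Z['t']))-90,1),'z',M[:,2].round(3),'F',np.round(s['ft_force'],1),'w',round(s['width'],2))
E
python3 - <<'E'
from h import *
c=dict(np.load('/tmp/top.npz'))
for z in (.195,.205,.21): print(z,[tocase(p) for p in cast(c,[(134,193),(215,169),(297,144)],[z]*3)])
for u,v in [(215,174),(170,188),(260,160)]:
    d=c['depth'][v,u];k,dd=K(c);p=cv2.undistortPoints(np.array([[[u,v]]],float),k,dd)[0,0]
    print('depth pt',tocase((np.linalg.inv(c['camera_from_world'])@np.r_[p*d,d,1])[:3]))
where()
from workcell import get_state
s=get_state();q=s['orientation'];M=R.from_quat(np.r_[q[1:],q[0]]).as_matrix();t=float(Z['t'])
w=np.r_[Z['o']+np.array([[np.cos(t),-np.sin(t)],[np.sin(t),np.cos(t)]])@[-.110,.043],.238]
print('tool delta mm',(1000*M.T@(w-s['tool_pos'])).round(0),w)
E
```

```text
0.195 [array([114.8, 122.4, 195. ]), array([110.6,   2.4, 195. ]), array([ 107.5, -121.3,  195. ])]
0.205 [array([111.7, 119.6, 205. ]), array([107.6,   1.4, 205. ]), array([ 104.5, -120.5,  205. ])]
0.21 [array([110.1, 118.1, 210. ]), array([106. ,   0.9, 210. ]), array([ 103. , -120.1,  210. ])]
depth pt [ 98.5   2.8 212.3]
depth pt [101.1  69.  208.1]
depth pt [ 98.6 -63.1 207.7]
t 0.1 tcp case [-272.8  458.   238.3] tool y yaw rel case y -33.4 z [-0.001 -0.001 -1.   ] F [ 0.2 -0.2 -1.6] w 1.0
tool delta mm [-364. -257.    0.] [0.42145949 0.16406994 0.238     ]
```

```bash
python3 -m handwheel '[{"linear":[-36,-26,0],"rotation":[0,0,0],"claw":0},{"linear":[-36,-26,0],"rotation":[0,0,0],"claw":0},{"linear":[-36,-26,0],"rotation":[0,0,0],"claw":0},{"linear":[-36,-26,0],"rotation":[0,0,0],"claw":0},{"linear":[-36,-26,0],"rotation":[0,0,0],"claw":0},{"linear":[-36,-26,0],"rotation":[0,0,0],"claw":0},{"linear":[-36,-26,0],"rotation":[0,0,0],"claw":0},{"linear":[-36,-26,0],"rotation":[0,0,0],"claw":0},{"linear":[-36,-26,0],"rotation":[0,0,0],"claw":0},{"linear":[-36,-26,0],"rotation":[0,0,0],"claw":0}]'
python3 -m handwheel '[{"linear":[0,0,0],"rotation":[0,0,-8.35],"claw":0},{"linear":[0,0,0],"rotation":[0,0,-8.35],"claw":0},{"linear":[0,0,0],"rotation":[0,0,-8.35],"claw":0},{"linear":[0,0,0],"rotation":[0,0,-8.35],"claw":0},{"linear":[0,0,0],"rotation":[0,0,0],"claw":0},{"linear":[0,0,0],"rotation":[0,0,0],"claw":0}]'
python3 -c 'from h import *;where()'
```

```text
time_s: 1.1
tool_pos: [0.4173, 0.1607, 0.2386]
orientation: [-0.0, 0.131, 0.991, 0.0]
ft_force: [0.9, 0.6, 0.4]
width: 0.12
finger_force: 0.0
time_s: 1.7
tool_pos: [0.4164, 0.1624, 0.2386]
orientation: [-0.0, -0.157, 0.988, 0.0]
ft_force: [0.5, -0.2, 0.7]
width: 0.008
finger_force: 0.0
t 1.7 tcp case [-115.3   43.   238.6] tool y yaw rel case y -0.2 z [-0. -0. -1.] F [ 0.5 -0.2  0.7] w 0.01
```

```bash
python3 -m handwheel '[{"linear":[0,0,38],"rotation":[0,0,0],"claw":0},{"linear":[0,0,38],"rotation":[0,0,0],"claw":0},{"linear":[0,0,38],"rotation":[0,0,0],"claw":0},{"linear":[0,0,38],"rotation":[0,0,0],"claw":0},{"linear":[-10,0,0],"rotation":[0,0,0],"claw":0},{"linear":[-10,0,0],"rotation":[0,0,0],"claw":0},{"linear":[-8,0,0],"rotation":[0,0,0],"claw":0},{"linear":[-7,0,0],"rotation":[0,0,0],"claw":0},{"linear":[-6,0,0],"rotation":[0,0,0],"claw":0},{"linear":[0,0,0],"rotation":[0,0,0],"claw":0}]'
python3 - <<'E'
from h import *
where()
from workcell import viewer
c=viewer.camera('side');u,v=proj(c,np.r_[Z['o'],.08])[0].astype(int)
cv2.imwrite('pics/s1.png',cv2.resize(c['img'][v-100:v+100,u-130:u+130,::-1],None,fx=3,fy=3))
E
```

```text
time_s: 2.7
tool_pos: [0.4563, 0.1755, 0.0873]
orientation: [0.001, -0.159, 0.987, -0.0]
ft_force: [0.5, -0.2, 0.2]
width: 0.004
finger_force: 0.0
t 2.7 tcp case [-73.3  42.9  87.3] tool y yaw rel case y -0.0 z [ 0.001  0.    -1.   ] F [ 0.5 -0.2  0.2] w 0.0
```

View pics/s1.png

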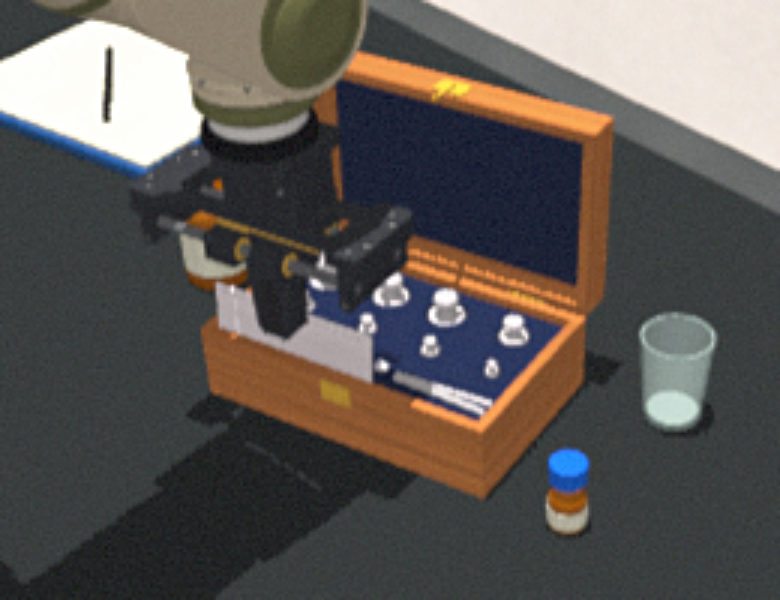

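The closed fingertips, around (285,325), are on the front face of the flap, whose top edge is just above the tip. Gripper body clears the lid. Next I fold the flap along an arc.

```bash
python3 -m handwheel '[{"linear":[-7,0,2],"rotation":[0,0,0],"claw":0},{"linear":[-7,0,3],"rotation":[0,0,0],"claw":0},{"linear":[-6,0,5],"rotation":[0,0,0],"claw":0},{"linear":[-3,0,3],"rotation":[0,0,0],"claw":0},{"linear":[-2,0,3],"rotation":[0,0,0],"claw":0},{"linear":[-2,0,4],"rotation":[0,0,0],"claw":0},{"linear":[-1,0,3],"rotation":[0,0,0],"claw":0},{"linear":[-1,0,4],"rotation":[0,0,0],"claw":0},{"linear":[0,0,2],"rotation":[0,0,0],"claw":0},{"linear":[0,0,0],"rotation":[0,0,0],"claw":0}]'
python3 -c 'from h import *;where()'
python3 -m handwheel '[{"linear":[0,0,1],"rotation":[0,0,0],"claw":0},{"linear":[0,0,1],"rotation":[0,0,0],"claw":0},{"linear":[0,0,0],"rotation":[0,0,0],"claw":0}]'
python3 -c 'from h import *;where()'
```

```text
time_s: 3.75
tool_pos: [0.4826, 0.1844, 0.0573]
orientation: [-0.0, -0.159, 0.987, -0.0]
ft_force: [0.5, -0.4, 0.2]
width: 0.001
finger_force: 0.0
t 3.75 tcp case [-45.6  43.   57.3] tool y yaw rel case y 0.0 z [-0.001 -0.    -1.   ] F [ 0.5 -0.4  0.2] w 0.0
time_s: 4.05
tool_pos: [0.4828, 0.1844, 0.0564]
orientation: [-0.0, -0.159, 0.987, -0.0]
ft_force: [-2.7, -0.9, 7.8]
width: 0.005
finger_force: 4.0
t 4.05 tcp case [-45.3  43.   56.4] tool y yaw rel case y 0.0 z [-0. -0. -1.] F [-2.7 -0.9  7.8] w 0.01
```

```bash
python3 -m handwheel '[{"linear":[0,0,0.5],"rotation":[0,0,0],"claw":0},{"linear":[0,0,0],"rotation":[0,0,0],"claw":0},{"linear":[0,0,-20],"rotation":[0,0,0],"claw":0},{"linear":[0,0,-35],"rotation":[0,0,0],"claw":0},{"linear":[0,0,-35],"rotation":[0,0,0],"claw":0},{"linear":[0,0,-35],"rotation":[0,0,0],"claw":0},{"linear":[0,0,-35],"rotation":[0,0,0],"claw":0},{"linear":[0,0,-30],"rotation":[0,0,0],"claw":0},{"linear":[0,0,0],"rotation":[0,0,0],"claw":0}]'
python3 - <<'E'
from h import *
where()
from workcell import viewer
c=viewer.camera('side');u,v=proj(c,np.r_[Z['o'],.08])[0].astype(int)
cv2.imwrite('pics/s2.png',cv2.resize(c['img'][v-100:v+100,u-130:u+130,::-1],None,fx=3,fy=3))
E
```

```text
time_s: 4.95
tool_pos: [0.4841, 0.1846, 0.2491]
orientation: [0.004, -0.159, 0.987, -0.0]
ft_force: [0.1, -0.4, -0.6]
width: 0.007
finger_force: 0.0
t 4.95 tcp case [-44.   42.8 249.1] tool y yaw rel case y 0.0 z [ 0.007  0.001 -1.   ] F [ 0.1 -0.4 -0.6] w 0.01
```

View pics/s2.png

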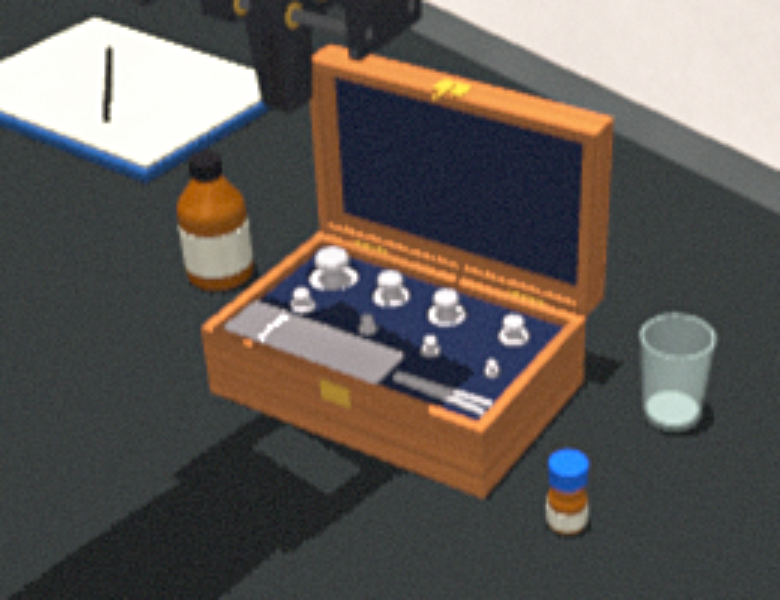

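The flap lies flat over the tray (220–400, 305–385) and all weights stand in their wells. Next I move over the lid to its back side.

```bash
python3 -m handwheel '[{"linear":[0,0,-15],"rotation":[0,0,0],"claw":0},{"linear":[-25,-7,0],"rotation":[0,0,0],"claw":0},{"linear":[-28,-7,0],"rotation":[0,0,0],"claw":0},{"linear":[-28,-7,0],"rotation":[0,0,0],"claw":0},{"linear":[-28,-7,0],"rotation":[0,0,0],"claw":0},{"linear":[-28,-7,0],"rotation":[0,0,0],"claw":0},{"linear":[-28,-7,0],"rotation":[0,0,0],"claw":0},{"linear":[-25,0,0],"rotation":[0,0,0],"claw":0},{"linear":[0,0,0],"rotation":[0,0,0],"claw":0},{"linear":[0,0,0],"rotation":[0,0,0],"claw":0}]'
python3 -c 'from h import *;where()'
```

```text
time_s: 6.0
tool_pos: [0.6762, 0.2043, 0.2581]
orientation: [-0.002, -0.159, 0.987, 0.0]
ft_force: [-0.8, -0.4, 0.0]
width: 0.005
finger_force: 0.0
t 6.0 tcp case [144.4   1.  258.1] tool y yaw rel case y 0.0 z [-0.003 -0.    -1.   ] F [-0.8 -0.4  0. ] w 0.01
```

```bash
python3 -m handwheel '[{"linear":[0,0,30],"rotation":[0,0,0],"claw":0},{"linear":[0,0,33],"rotation":[0,0,0],"claw":0},{"linear":[12,0,0],"rotation":[0,0,0],"claw":0},{"linear":[10,0,0],"rotation":[0,0,0],"claw":0},{"linear":[8,0,0],"rotation":[0,0,0],"claw":0},{"linear":[6,0,0],"rotation":[0,0,0],"claw":0},{"linear":[6,0,0],"rotation":[0,0,0],"claw":0},{"linear":[6,0,-1],"rotation":[0,0,0],"claw":0},{"linear":[6,0,-1],"rotation":[0,0,0],"claw":0},{"linear":[0,0,0],"rotation":[0,0,0],"claw":0}]'
python3 - <<'E'
from h import *
where()
from workcell import viewer
c=viewer.camera('side');u,v=proj(c,np.r_[Z['o'],.12])[0].astype(int)
cv2.imwrite('pics/s3.png',cv2.resize(c['img'][v-100:v+100,u-130:u+130,::-1],None,fx=3,fy=3))
E
```

```text
time_s: 7.0
tool_pos: [0.6244, 0.1871, 0.199]
orientation: [-0.001, -0.159, 0.987, -0.0]
ft_force: [-0.0, 0.5, 0.2]
width: 0.003
finger_force: 0.0
t 7.0 tcp case [ 89.8   1.  199. ] tool y yaw rel case y 0.0 z [-0.002 -0.    -1.   ] F [-0.   0.5  0.2] w 0.0
```

View pics/s3.png

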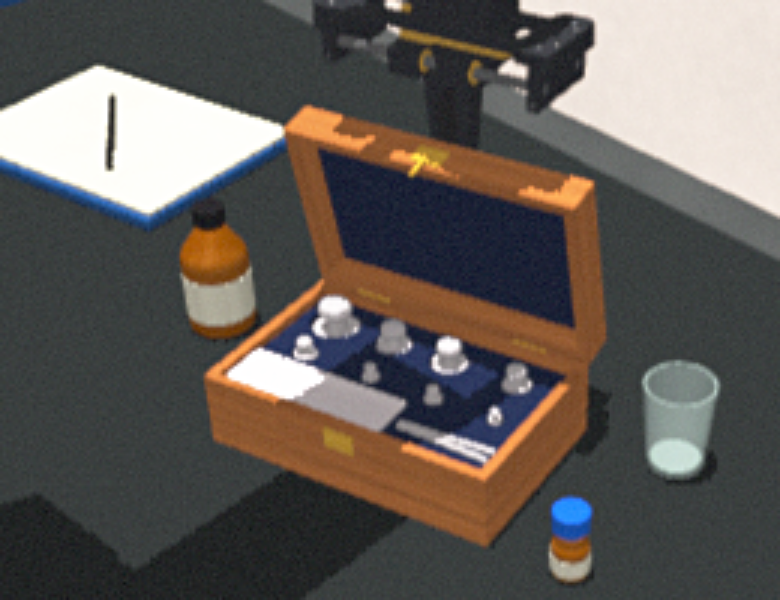

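The lid has come forward to about 80°, with the fingertips behind its top edge at (455,140). The case hasn't moved.

```bash
python3 -m handwheel '[{"linear":[12,0,1],"rotation":[0,0,0],"claw":0},{"linear":[9,0,1],"rotation":[0,0,0],"claw":0},{"linear":[9,0,1],"rotation":[0,0,0],"claw":0},{"linear":[9,0,2],"rotation":[0,0,0],"claw":0},{"linear":[8,0,2],"rotation":[0,0,0],"claw":0},{"linear":[9,0,3],"rotation":[0,0,0],"claw":0},{"linear":[8,0,4],"rotation":[0,0,0],"claw":0},{"linear":[8,0,4],"rotation":[0,0,0],"claw":0},{"linear":[8,0,5],"rotation":[0,0,0],"claw":0},{"linear":[0,0,0],"rotation":[0,0,0],"claw":0}]'
python3 -c 'from h import *;where()'
python3 -m handwheel '[{"linear":[8,0,5],"rotation":[0,0,0],"claw":0},{"linear":[7,0,6],"rotation":[0,0,0],"claw":0},{"linear":[7,0,6],"rotation":[0,0,0],"claw":0},{"linear":[6,0,6],"rotation":[0,0,0],"claw":0},{"linear":[4,0,4],"rotation":[0,0,0],"claw":0},{"linear":[4,0,5],"rotation":[0,0,0],"claw":0},{"linear":[3,0,5],"rotation":[0,0,0],"claw":0},{"linear":[4,0,5],"rotation":[0,0,0],"claw":0},{"linear":[0,0,0],"rotation":[0,0,0],"claw":0}]'
python3 - <<'E'
from h import *
where()
from workcell import viewer
c=viewer.camera('side');u,v=proj(c,np.r_[Z['o'],.1])[0].astype(int)
cv2.imwrite('pics/s4.png',cv2.resize(c['img'][v-100:v+100,u-130:u+130,::-1],None,fx=3,fy=3))
E
```

```text
time_s: 8.05
tool_pos: [0.5486, 0.1619, 0.1757]
orientation: [-0.001, -0.159, 0.987, -0.0]
ft_force: [-0.7, -0.2, 0.6]
width: 0.001
finger_force: 0.0
t 8.05 tcp case [ 10.    1.  175.7] tool y yaw rel case y -0.0 z [-0.002 -0.    -1.   ] F [-0.7 -0.2  0.6] w 0.0
time_s: 8.95
tool_pos: [0.5078, 0.1485, 0.1334]
orientation: [-0.001, -0.159, 0.987, 0.0]
ft_force: [0.2, 0.1, -0.3]
width: 0.002
finger_force: 0.0
t 8.95 tcp case [-33.    1.1 133.4] tool y yaw rel case y -0.0 z [-0.002 -0.    -1.   ] F [ 0.2  0.1 -0.3] w 0.0
```

View pics/s4.png

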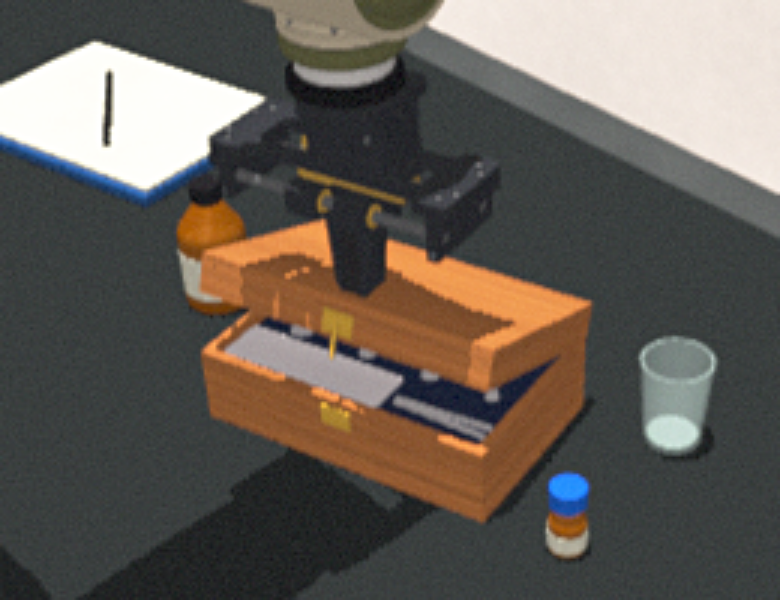

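The lid is at about 20°, with the fingertips on top near its free edge at (360,285) and the flap still flat. I'll push it the rest of the way down.

```bash
python3 -m handwheel '[{"linear":[4,0,6],"rotation":[0,0,0],"claw":0},{"linear":[4,0,7],"rotation":[0,0,0],"claw":0},{"linear":[3,0,7],"rotation":[0,0,0],"claw":0},{"linear":[2,0,6],"rotation":[0,0,0],"claw":0},{"linear":[2,0,5],"rotation":[0,0,0],"claw":0},{"linear":[1,0,5],"rotation":[0,0,0],"claw":0},{"linear":[1,0,4],"rotation":[0,0,0],"claw":0},{"linear":[0,0,2],"rotation":[0,0,0],"claw":0},{"linear":[0,0,1],"rotation":[0,0,0],"claw":0},{"linear":[0,0,0],"rotation":[0,0,0],"claw":0}]'
python3 -c 'from h import *;where()'
python3 -m handwheel '[{"linear":[0,0,1],"rotation":[0,0,0],"claw":0},{"linear":[0,0,0],"rotation":[0,0,0],"claw":0}]'
python3 -c 'from h import *;where()'
```

```text
time_s: 10.0
tool_pos: [0.4925, 0.1433, 0.0912]
orientation: [0.0, -0.159, 0.987, 0.0]
ft_force: [-0.3, 0.0, 0.1]
width: 0.004
finger_force: 0.0
t 10.0 tcp case [-49.1   1.   91.2] tool y yaw rel case y 0.0 z [ 0.  0. -1.] F [-0.3  0.   0.1] w 0.0
time_s: 10.2
tool_pos: [0.4925, 0.1433, 0.0904]
orientation: [0.0, -0.159, 0.987, -0.0]
ft_force: [0.3, 0.5, 1.5]
width: 0.007
finger_force: 1.1
t 10.2 tcp case [-49.1   0.9  90.4] tool y yaw rel case y 0.0 z [ 0.001  0.    -1.   ] F [0.3 0.5 1.5] w 0.01
```

Press until there is firm resistance.

```bash
python3 -m handwheel '[{"linear":[0,0,0.5],"rotation":[0,0,0],"claw":0},{"linear":[0,0,0.5],"rotation":[0,0,0],"claw":0},{"linear":[0,0,0.5],"rotation":[0,0,0],"claw":0},{"linear":[0,0,0],"rotation":[0,0,0],"claw":0},{"linear":[0,0,0],"rotation":[0,0,0],"claw":0}]'
python3 -c 'from h import *;where()'
```

```text
time_s: 10.7
tool_pos: [0.4926, 0.1433, 0.0903]
orientation: [0.001, -0.16, 0.987, -0.0]
ft_force: [-7.3, -1.5, 17.6]
width: 0.008
finger_force: 8.7
t 10.7 tcp case [-49.    0.9  90.3] tool y yaw rel case y 0.0 z [ 0.001 -0.    -1.   ] F [-7.3 -1.5 17.6] w 0.01
```

Firm stop at 90.3 mm, where the shut lid's top should be. I'll lift off and check.

```bash
python3 -m handwheel '[{"linear":[0,0,-4],"rotation":[0,0,0],"claw":0},{"linear":[0,0,-20],"rotation":[0,0,0],"claw":0},{"linear":[0,0,-35],"rotation":[0,0,0],"claw":0},{"linear":[0,0,-35],"rotation":[0,0,0],"claw":0},{"linear":[0,0,-35],"rotation":[0,0,0],"claw":0},{"linear":[0,0,0],"rotation":[0,0,0],"claw":0},{"linear":[0,0,0],"rotation":[0,0,0],"claw":0}]'
python3 - <<'E'
from h import *
where()
from workcell import viewer
c=viewer.camera('side');u,v=proj(c,np.r_[Z['o'],.08])[0].astype(int)
cv2.imwrite('pics/s5.png',cv2.resize(c['img'][v-100:v+100,u-130:u+130,::-1],None,fx=3,fy=3))
E
```

```text
time_s: 11.4
tool_pos: [0.4923, 0.1433, 0.2176]
orientation: [0.0, -0.159, 0.987, -0.0]
ft_force: [0.1, -0.5, -0.1]
width: 0.004
finger_force: 0.0
t 11.4 tcp case [-49.2   1.  217.6] tool y yaw rel case y 0.0 z [ 0.001  0.    -1.   ] F [ 0.1 -0.5 -0.1] w 0.0
```

View pics/s5.png

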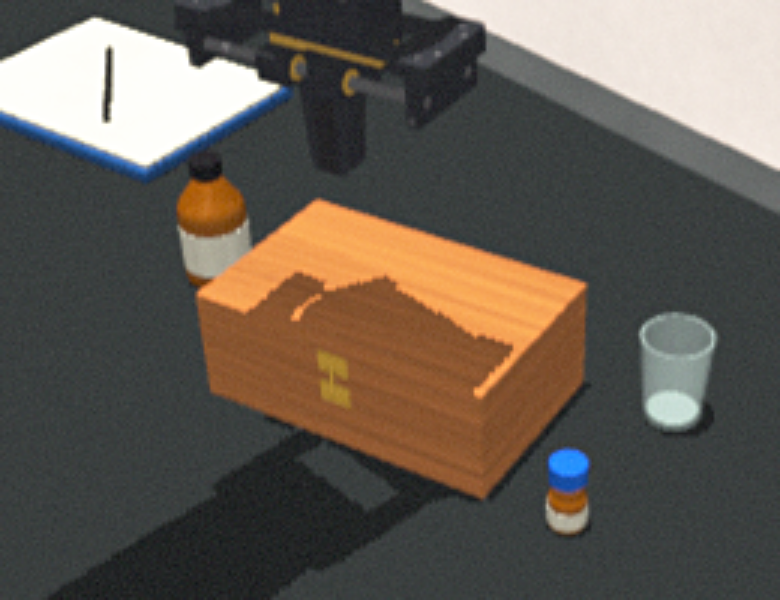

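The lid is shut with no gap showing along the front at (335,380). The case and glassware are where they were, and the gripper is clear.

```bash
python3 -c 'from workcell import workorder;print(workorder.close_job())'
```

```text
the job is handed in; nothing more can be done
None
```

I folded the flap flat over its tray and then pushed the lid shut, with no visible shift of the case or glassware; the job was handed in at about 11.5 s and returned no verdict.

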